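# Fit the tool rest to the lap grinder

### The job

Fit the steel tool rest to the flat-lap grinder on the jeweller's bench. First push the mushroom stop right down, with the rest still in the wooden block; then lift the rest out of the block, lower it gently (do not drop it) upright into the slot of the bracket in front of the grinder's disc until it is fully home, and only then turn the stop's wing clockwise as far as it goes to reset it. Leave the other things on the bench where they are.

Things in the scene. Friction and masses are not known exactly. Their poses are not given: they have to be found in the camera images.
- rest: Tool rest, a loose T-shaped steel plate of 0.2 to 0.4 kg: flat blade 6 mm thick (own x), 60 mm wide (own y), 98 mm tall, with a bar 18 mm thick (x), 70 mm wide (y), 24 mm tall along its top; 120 mm tall in all. Origin at the centre of the blade's lower edge, z up. It starts upright in the slot of the wooden block, foot 15 mm above the bench. The same either way round.
- rest_grip (a point): Centre of the tool rest's top bar, 108 mm above the rest's foot: the place to grip it, across the 18 mm thickness.
- block: Fixed wooden tool block 64 (x) by 170 (y) by 45 mm tall, origin under its centre. Slot 9 by 63 mm, 30 mm deep, long side along y, centred at y = +38 mm: holds the tool rest. Round hole at y = -55 mm: holds the burnisher. May stand to the left or right of the grinder.
- lap: Flat-lap grinder, fixed. Origin at bench level under the centre of the slot in its steel bracket, a block 50 (x) by 100 (y) by 60 mm tall on the robot's side. Slot opens upward: 9.5 mm (x) by 63.5 mm (y), 40 mm deep, 3 mm chamfer. Grey housing 50 mm tall, 170 mm wide, x = 60 to 250 mm; on it a still steel disc of 148 mm diameter about x = 155 mm, top 80 mm above the bench (nut 92 mm).
- slot_mouth (a point): Centre of the bracket slot's mouth, 60 mm above the bench; axes as the grinder's (x across the slot's thickness, y along it).
- slot_floor (a point): Centre of the bracket slot's floor, 20 mm above the bench; the rest's foot stands here when fully home.
- stop_box: Fixed grey stop station, box 100 by 100 by 50 mm tall, origin under its centre. On its middle a grey mushroom button of 54 mm diameter (cap 72 to 85 mm above the bench), with an upright wing on top: 46 mm long, 14 mm thick, up to 105 mm above the bench, 20 mm of it standing clear of the cap. May stand to the left or right of the grinder.
- stop_top (a point): Centre of the wing's top face on the mushroom button, 105 mm above the bench when not pressed; x along the wing's length, turning with it.
- stop_press (a joint): Depth by which the mushroom is pressed down, m: 0 up, 0.008 fully down; sprung, about 2 N to start, 6 N fully down; it rises again by itself when let go.
- stop_turn (a joint): Angle of the mushroom with its wing, rad, growing clockwise seen from above: 0 wing along the box's x, 1.2 at the end stop (reset). Starts between 0 and 0.15. Stays where it is left (friction about 0.05 N m).
- burnisher: Bystander: burnisher with round dark wooden handle, 28 mm diameter, upright in the wooden block, 105 mm long, origin at its foot.
- jar: Bystander: amber glass jar, 56 mm diameter, 75 mm tall, origin at its foot.
- bench_block: Bystander: square steel bench block 80 by 80 by 25 mm, origin under its centre.
- mandrel: Bystander: tapered steel ring mandrel lying down, 220 mm long along its x from its thick (26 mm) end, where the origin lies.
- dish: Bystander: white ceramic dish, 84 mm diameter, 28 mm tall, origin at its foot.
- hammer: Bystander: hammer lying on the bench.
- pliers: Bystander: pliers lying on the bench, about 155 mm long.
- bench_pin: Bystander: wooden bench pin, flat, 109 by 60 by 18 mm, with a notch.
Mind the look-alikes: they are no part of the job. Of the things like the stop_box, leave any that is green; of the rest the smaller one is meant.

How it is judged:
On the way, in this order (a step that is already met when the one before it is completed fails the run):
1. The mushroom stop is pushed at least 5 mm down while the rest is still in the wooden block and the stop not yet turned (value of joint stop_press above 0.005 m and distance of rest from where it was at the start of the episode below 0.015 m and value of joint stop_turn below 0.6 rad), for 0.05 s.
2. The rest is fully home in the bracket slot, the stop not yet reset (z of rest in the frame of slot_floor below 0.004 m and horizontal distance between rest and slot_floor below 0.006 m and angle between rest's own z axis and vertical below 0.1 rad and angle between the x axis of rest and the x axis of lap, either way round below 0.12 rad and value of joint stop_turn below 0.6 rad), for 0.2 s.
3. The stop's wing is turned clockwise to its end (z of rest in the frame of slot_floor below 0.004 m and horizontal distance between rest and slot_floor below 0.006 m and angle between rest's own z axis and vertical below 0.1 rad and angle between the x axis of rest and the x axis of lap, either way round below 0.12 rad and value of joint stop_turn above 1.05 rad), for 0.2 s.
At the end, for the whole second after the job is handed in: The rest stands in the bracket slot: foot within 4 mm of the slot's floor and 6 mm of its centre, upright within 0.1 rad and in line with the slot within 0.12 rad, at rest; the stop is up (within 3 mm) and turned beyond 1.05 rad of its 1.2 rad (all of step 3 and value of joint stop_press below 0.003 m and linear speed of rest below 0.02 m/s); the robot touches nothing.
It fails at once if The rest is dropped into the slot (faster than 0.4 m/s with its foot below the mouth) (z of rest in the frame of slot_mouth below 0 m and horizontal distance between rest and slot_mouth below 0.03 m and linear speed of rest above 0.4 m/s).
It fails at once if A bystander is moved by more than 30 mm (distance of any of burnisher, jar, bench_block, mandrel, dish, hammer, pliers, bench_pin from where it was at the start of the episode above 0.03 m).
It also fails if it takes over 67 s, if anything falls off the work surface, if the arm or the gripper's body presses on something with over 40 N, if the wrist force passes 120 N, or if a joint passes its speed limit or range.

### The arm

A 6-joint arm with a two-finger parallel gripper is mounted at the origin on the work surface. World frame = base frame: x ahead of the robot, y to its left, z up, the work surface at z = 0. Lengths are in m, angles in rad, forces in N, time in s.
With the tool pointing down it reaches from about 0.375 to 0.975 m from the base axis. Payload 3.8 kg.
Tool frame: the origin (TCP) lies at the centre of the arm's flange, where the gripper is bolted on; the fingertips stand 173 mm ahead of it and the grasp point (between the pads) lies 155 mm ahead of it (bot.tip_reach is the distance from the TCP to the fingertips, in m); z points along the fingers, y is the line along which they close (so a half turn about z gives the same grasp; the last joint's range is limited). The gripper opens to 85 mm and grips with 20 to 120 N. Pads are 22 mm wide; open, the fingers measure 114 mm over their backs; the gripper's body (76 mm by 85 mm) begins 54 mm behind the grasp point. The pads swing forward as they close: fully open they stand 13 mm farther back than shut.
Start: joints at [1.2, 0.264, 1.604, -0, 1.274, -0.037], TCP at [0.221, 0.638, 0.405] pointing down, gripper open.
Joint ranges: [-2.63, 2.63], [-0.94, 2.18], [0.31, 2.57], [-1.31, 4.45], [0, 2.66], [-2.55, 2.55]. Speed limits (rad/s): [2.57, 2.57, 3.14, 3.14, 3.14, 3.14].

### API

Orientations are given as a rotation vector (axis times angle).
In Python, from workcell import bot gives the robot as it stands.
- The arm moves only by the tool drive_tool, never from a script. Its arguments are lists of equal length, an entry for each row: "claw": the finger opening in mm, from 0 to 85.4; "slide": the shift along the world's x, y, z each as a share of 0.5 m, from -1 to 1, a list of three; "yaw": the turn about the world's z as a share of 180 degrees, from -1 to 1. A call has 1 to 8 rows; each row is the pose to reach, as a shift and turn from the pose commanded when the call began, turning the shorter way round; what a row does not reach only later rows make up. A row lasts 1/12 s, in which the tool goes at most 41.7 mm and 7.16 degrees, less where a joint would pass 70% of its speed; a pose out of reach is approached as far as the arm can. A call with a number of a shift or a turn outside -1 to 1 is refused whole. A call with a gripper value outside its range is refused whole. The fingers move at their own pace and stop on an object; "newtons" is the grip in N (left out, the last holds). Time passes only in rows, so rows that repeat a pose let the fingers close. It gives the time, the measured TCP pose, the force, the opening and the grip force at its end, in the units of the state.
- bot.read_state(): the state, without advancing time (a new reading comes with each control period).
- bot.read_camera(name): name is "side" or "top"; returns a dict with "color" (384x512x3 uint8, red, green, blue), "depth" (384x512 float32, m along the optical axis (not along the pixel's ray), 0 where there is no reading), "mtx" (3x3 intrinsics, pixels), "eye" and "rotation" of the camera in the world. Camera axes: x right, y up, looking along -z (the intrinsics and any distortion apply to the point x, -y, -z); pixel columns grow to the right and rows downward; lengths in m; the calibration is good to about 2 mm. A picture is of the moment at which its call begins.
- bot.finish_job(): hands the job in; it is judged then, once.
The state is a dict: "time": time; "q": joint angles; "joint_vel": joint speeds; "joint_torque": joint torques, N m; "tool_pos": TCP position; "tcp_rot": TCP orientation; "wrist_force": force on the tool from outside, world axes, zero at the start; "torque": the same for the moment, N m; "width": opening from 0.0 (shut) to 1.0 (fully open); "grip_force": force on a finger pad.
Only numpy, scipy, OpenCV 4.12 (cv2) and the standard library are available. Lean on these libraries where they do the work, as an engineer would, in place of code of your own. Each camera call takes 0.05 s, during which the arm holds its last target. There are 200 camera calls.

## Working session

There is one attempt and no reset: what is moved stays moved. The work goes in short steps, Python scripts to look and compute and a tool call to move; the robot and the scene stay as the last step left them, time stands still between calls to the robot, and variables do not carry over. Pictures are saved under pics/ and viewed, at most 10 in all, crops included, and the job is handed in when it is done.

Besides the shell and the picture viewer there is one more tool, called after "Call:" by a JSON object that holds its "name" and its "arguments", one argument or row to a line. drive_tool: Moves the arm, as the interface text tells. Shift numbers are shares of 0.5 m and turn numbers shares of 180 degrees, none past 1 either way. Its arguments: {"type":"object","properties":{"claw":{"type":"array","items":{"type":"number"}},"slide":{"type":"array","items":{"type":"array","items":{"type":"number"}}},"yaw":{"type":"array","items":{"type":"number"}},"newtons":{"type":"number"}},"required":["claw","slide","yaw"]}

```bash
mkdir -p pics; cat > h.py <<'E'
import numpy as np, cv2
from workcell import bot
def cloud(c):
    K=c["mtx"];d=c["depth"];v,u=np.mgrid[:d.shape[0],:d.shape[1]]
    p=np.stack([(u-K[0,2])/K[0,0]*d,-(v-K[1,2])/K[1,1]*d,-d],-1)
    R=np.array(c["rotation"])
    if R.shape!=(3,3): R=cv2.Rodrigues(R)[0]
    return p@R.T+np.array(c["eye"])
E
python3 - <<'E'
from h import *
for n in("top","side"):
    c=bot.read_camera(n);np.savez(n+".npz",P=cloud(c),col=c["color"])
    cv2.imwrite(f"pics/{n}0.png",cv2.resize(c["color"][:,:,::-1],(800,600)))
    print(n,c["eye"],c["rotation"],c["mtx"],c.keys())
print(bot.read_state())
E
```

```text
top [0.40662586 0.00752857 1.27154648] [ 0.04833907 -0.0385079  -1.55052913] [[467.26537731   0.         262.4482903 ]
 [  0.         467.26537731 187.80020703]
 [  0.           0.           1.        ]] dict_keys(['color', 'depth', 'mtx', 'eye', 'rotation'])
side [-0.15008847 -0.71918058  0.85014415] [ 0.87805989 -0.32234729 -0.64062733] [[423.32901574   0.         253.42272514]
 [  0.         423.32901574 189.30724007]
 [  0.           0.           1.        ]] dict_keys(['color', 'depth', 'mtx', 'eye', 'rotation'])
{'time': 0.1, 'q': array([ 1.20004811e+00,  2.64704394e-01,  1.60531151e+00, -4.91130039e-06,
        1.27372242e+00, -3.69172099e-02]), 'joint_vel': array([-0.00031321,  0.00036175, -0.00266305,  0.00060579, -0.00172032,
       -0.00127545]), 'joint_torque': array([-3.09812467e-04, -5.16714656e+01, -3.68587947e+01, -1.28892007e-04,
        6.23634551e-03,  1.11416225e-05]), 'tool_pos': array([0.22106636, 0.63742008, 0.40342824]), 'tcp_rot': array([-0.52187504, -3.09750545,  0.00330167]), 'wrist_force': array([-0.45913022,  0.13523258,  0.7931619 ]), 'torque': array([-0.01387948,  0.04151779, -0.05564959]), 'grip_force': 0.0, 'width': 0.9972441195968177}
```

View pics/top0.png

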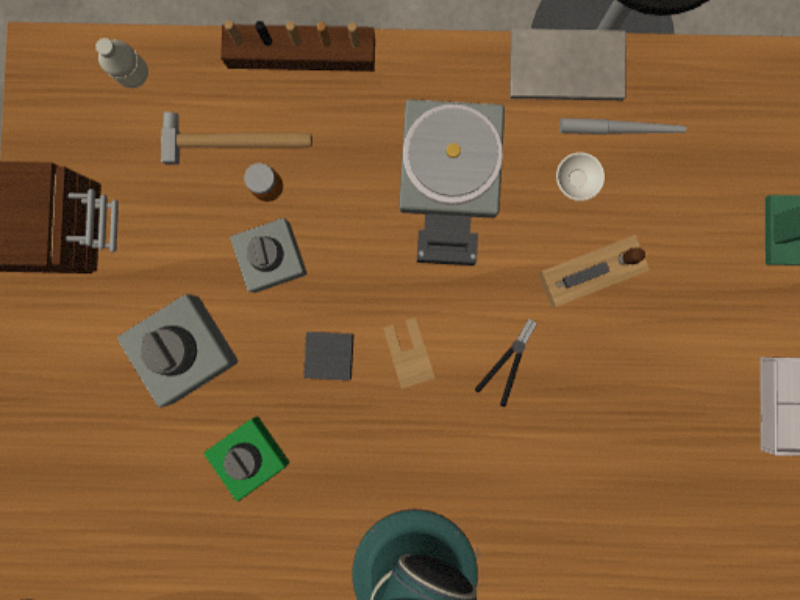

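View pics/side0.png

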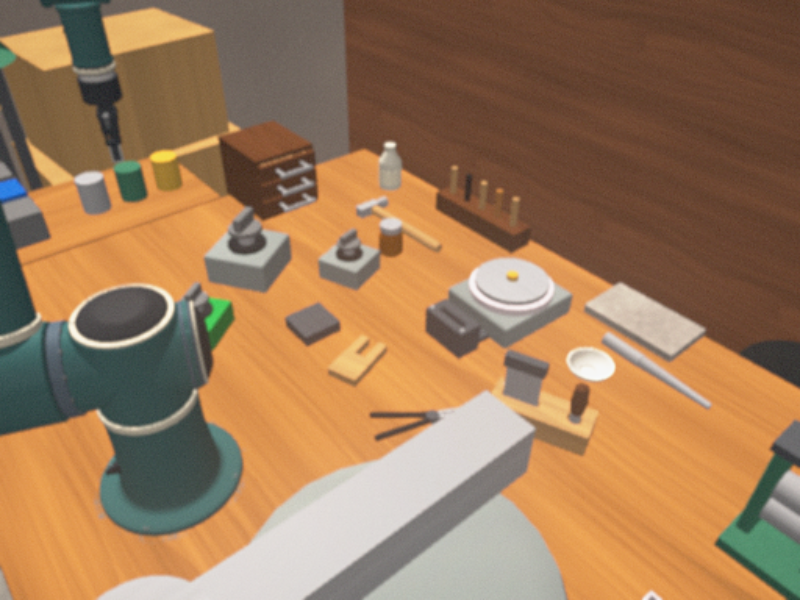

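The top view shows the small grey stop at (265,254), the bracket slot at (447,245), and the rest's bar at (586,275) in the wooden block. The big grey stop (170,350) and the green one (246,458) are look-alikes.

```bash
cat > m.py <<'E'
from h import *
def rect(q,name):
    (c,s,a)=cv2.minAreaRect((q[:,:2]*1000).astype(np.float32))
    m=q[:,:2].mean(0);w,V=np.linalg.eigh(np.cov(q[:,:2].T));l=V[:,1]
    print(name,len(q),"rectc",np.round(c,1),np.round(s,1),"mean",np.round(m*1e3,1),"z",np.round(np.median(q[:,2])*1e3,1),"long-axis deg",round(np.degrees(np.arctan2(l[1],l[0]))%180,1),"rect ang",round(a,1))
def win(P,u,v,r):
    u,v=int(u/1.5625),int(v/1.5625);r=int(r/1.5625)
    return P[v-r:v+r,u-r:u+r].reshape(-1,3)
def zs(q,a,b): return q[(q[:,2]>a)&(q[:,2]<b)]
E
python3 - <<'E'
from m import *
d=np.load("top.npz");P=d["P"];col=d["col"]
q=win(P,586,275,60);rect(zs(q,.127,.145),"restbar");rect(zs(q,.038,.052),"block top")
q=win(P,265,254,45);rect(zs(q,.097,.115),"wing");rect(zs(q,.042,.058),"box");rect(zs(q,.070,.115),"cap")
q=win(P,447,245,36);rect(zs(q,.054,.066),"bracket");print(np.histogram(q[:,2],bins=np.arange(-.01,.1,.01)))
q=win(P,455,155,65);rect(zs(q,.043,.057),"housing");rect(zs(q,.073,.085),"disc")
# slot: dark pixels in grey
u0,v0=int(447/1.5625),int(245/1.5625)
g=cv2.cvtColor(col,cv2.COLOR_RGB2GRAY)[v0-16:v0+16,u0-24:u0+24]
cv2.imwrite("pics/slot.png",cv2.resize(np.hstack([g*2, np.clip((P[v0-16:v0+16,u0-24:u0+24,2])*2500,0,255).astype(np.uint8)]),None,fx=8,fy=8,interpolation=0))
np.set_printoptions(linewidth=250)
print((P[v0-16:v0+16,u0-24:u0+24:2,2]*1000).astype(int))
E
```

```text
restbar 214 rectc [ 506.2 -259.1] [17.9 69.6] mean [ 506.  -258.5] z 134.2 long-axis deg 112.5 rect ang 22.5
block top 1193 rectc [ 521.  -294.7] [ 64.  171.4] mean [ 519.6 -290.2] z 44.8 long-axis deg 113.2 rect ang 22.5
wing 108 rectc [537.2 260. ] [46.3 14.7] mean [536.9 259.4] z 104.3 long-axis deg 14.4 rect ang 14.7
box 1079 rectc [537. 260.] [100.1 100.1] mean [535.7 257.4] z 49.9 long-axis deg 152.6 rect ang 20.3
cap 336 rectc [536.  259.6] [48.8 52. ] mean [536.  257.9] z 84.8 long-axis deg 165.2 rect ang 28.0
bracket 640 rectc [574.9 -45.7] [102.2  88.6] mean [555.7 -43.9] z 59.8 long-axis deg 88.1 rect ang 88.2
(array([424, 464, 293,  70,  46, 122, 383, 311,   0,   0]), array([-0.01,  0.  ,  0.01,  0.02,  0.03,  0.04,  0.05,  0.06,  0.07,
        0.08,  0.09]))
housing 1292 rectc [710.4 -49.8] [170.  190.3] mean [697.7 -47.3] z 49.5 long-axis deg 178.8 rect ang 87.7
disc 2427 rectc [710.5 -49.7] [147.1 147.8] mean [709.4 -49.8] z 79.9 long-axis deg 160.9 rect ang 44.1
[[   1    0   -1   -1    0   10   14   13   11   14   11   13   12    7   13   10    8    9   14   13    0 
[... 3129 characters left out ...]
 55   55   60   60   61   56   58   57   57   58   59   57   59   65   61    1   -2]
 [   0   -2    0   13   16   18   23   27   30   35   33   46   43 1271   50   53   54   58   56   59   59   62    0    1]
 [  -1    2    0   -1   -3    1    3   -4    0    5   11   15   17   21   19   25   28   32   33   40   37   46   -1   -3]
 [  -4    0   -3   -2   -7    2    1    2    1    0   -1    2    0    1    0    1    2    3    8   11   16   -1   -1    1]
 [  -6    1   -5    2   -3   -1   -1   -1    0    4    0   -3   -2   -1    0    1    0   -2   -2   -2   -2    1   -2   -1]
 [   2   -2    0   -1   -3    0    0   -1    0    0    1    0   -1    2   -2   -2    2    1    0    2    3   -3   -2    0]]
```

View pics/slot.png

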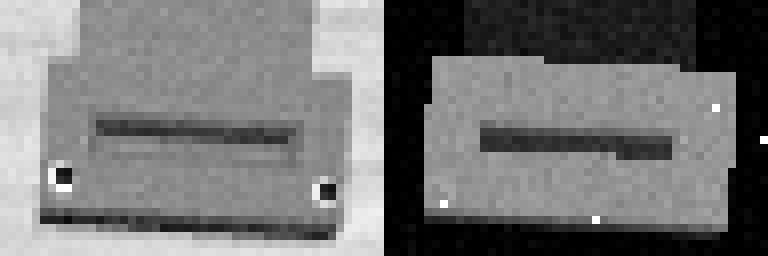

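Call:
{"name": "drive_tool", "arguments": {
  "claw": [0,0,0,0,0,0,0,0],
  "slide": [
    [0.316,-0.378,0],
    [0.316,-0.378,0],
    [0.316,-0.378,0],
    [0.316,-0.378,0],
    [0.316,-0.378,0],
    [0.316,-0.378,0],
    [0.316,-0.378,0],
    [0.316,-0.378,0]
  ],
  "yaw": [0.187,0.187,0.187,0.187,0.187,0.187,0.187,0.187],
  "newtons": 40
}}

```text
time: 0.77
tool_pos: [0.3804, 0.4469, 0.4043]
tcp_rot: [0.39, -3.117, 0.001]
wrist_force: [0.3, -0.0, 0.5]
width: 0.003
grip_force: 0.0
```

Call:
{"name": "drive_tool", "arguments": {
  "claw": [0,0,0,0,0,0,0,0],
  "slide": [
    [0.316,-0.378,-0.2],
    [0.316,-0.378,-0.2],
    [0.316,-0.378,-0.2],
    [0.316,-0.378,-0.2],
    [0.316,-0.378,-0.2],
    [0.316,-0.378,-0.2],
    [0.316,-0.378,-0.2],
    [0.316,-0.378,-0.2]
  ],
  "yaw": [0,0,0,0,0,0,0,0]
}}

```text
time: 1.43
tool_pos: [0.5378, 0.2581, 0.302]
tcp_rot: [0.393, -3.113, 0.002]
wrist_force: [-0.3, -0.0, -0.5]
width: -0.003
grip_force: 0.0
```

```bash
python3 - <<'E'
from m import *
print(bot.tip_reach)
d=np.load("top.npz");P=d["P"]
q=win(P,447,245,36).copy()
q=q[(q[:,0]>.525)&(q[:,0]<.59)]
b=zs(q,.050,.068);
for a in(-2.7,-2.3,-1.9,-1.5):
    t=np.radians(a);R=np.array([[np.cos(t),np.sin(t)],[-np.sin(t),np.cos(t)]])
    l=(R@(b[:,:2]-[.5555,-.0437]).T)*1e3
    print(a,np.percentile(l,[.5,1,3,97,99,99.5],axis=1).T.round(1))
rect(b,"br")
s=zs(q,.005,.045);l=(R@(s[:,:2]-[.5555,-.0437]).T);k=(abs(l[0])<.015)&(abs(l[1])<.04);rect(s[k],"slot")
from scipy.spatial.transform import Rotation as Ro
s=bot.read_state();print(s["time"],s["tool_pos"],Ro.from_rotvec(s["tcp_rot"]).as_matrix().round(4))
E
```

```text
0.1734
-2.7 [[-24.9 -24.8 -24.2  23.8  24.7  24.8]
 [-49.6 -48.9 -47.3  47.1  48.7  49.3]]
-2.3 [[-24.8 -24.7 -24.2  23.6  24.6  24.9]
 [-49.6 -49.  -47.3  47.1  48.8  49.3]]
-1.9 [[-24.8 -24.8 -24.2  23.6  24.6  24.9]
 [-49.7 -49.  -47.2  47.   48.8  49.3]]
-1.5 [[-24.9 -24.8 -24.3  23.7  24.7  25.1]
 [-49.7 -49.1 -47.2  47.   48.9  49.3]]
br 663 rectc [555.6 -43.9] [99.8 50.2] mean [555.4 -43.8] z 59.8 long-axis deg 87.8 rect ang 88.4
slot 75 rectc [558.2 -44.1] [62.6  6.1] mean [559.1 -43.5] z 21.4 long-axis deg 87.7 rect ang 88.1
1.4333 [0.53783124 0.25813936 0.30202095] [[-0.9687 -0.2483 -0.0035]
 [-0.2483  0.9687 -0.0019]
 [ 0.0039 -0.001  -1.    ]]
```

Call:
{"name": "drive_tool", "arguments": {
  "claw": [0,0,0,0,0,0,0,0],
  "slide": [
    [-0.002,0.004,-0.02],
    [-0.002,0.004,-0.04],
    [-0.002,0.004,-0.048],
    [-0.002,0.004,-0.054],
    [-0.002,0.004,-0.058],
    [-0.002,0.004,-0.061],
    [-0.002,0.004,-0.061],
    [-0.002,0.004,-0.061]
  ],
  "yaw": [0,0,0,0,0,0,0,0]
}}

```text
time: 2.1
tool_pos: [0.5361, 0.2623, 0.2749]
tcp_rot: [-0.398, 3.115, 0.001]
wrist_force: [-2.6, 1.6, 4.0]
width: -0.002
grip_force: 1.7
```

Call:
{"name": "drive_tool", "arguments": {
  "claw": [0,0,0,0],
  "slide": [
    [0,-0.002,-0.003],
    [0,-0.002,-0.006],
    [0,-0.002,-0.006],
    [0,-0.002,-0.006]
  ],
  "yaw": [0,0,0,0]
}}

```text
time: 2.43
tool_pos: [0.5367, 0.261, 0.2719]
tcp_rot: [-0.397, 3.114, 0.002]
wrist_force: [-1.3, 3.8, 6.0]
width: 0.002
grip_force: 2.5
```

Call:
{"name": "drive_tool", "arguments": {
  "claw": [0,0,0,0],
  "slide": [
    [0,0,-0.002],
    [0,0,-0.003],
    [0,0,-0.003],
    [0,0,-0.003]
  ],
  "yaw": [0,0,0,0]
}}

```text
time: 2.77
tool_pos: [0.5367, 0.2611, 0.2705]
tcp_rot: [-0.397, 3.114, 0.002]
wrist_force: [-0.7, 3.0, 5.6]
width: -0.001
grip_force: 2.8
```

```bash
python3 - <<'E'
from m import *
c=bot.read_camera("side");P=cloud(c)
d=np.linalg.norm(P-[.537,.26,.075],axis=-1)
v,u=np.unravel_index(np.where(c["depth"]>0,d,9).argmin(),d.shape);print(u,v)
cv2.imwrite("pics/press.png",cv2.resize(c["color"][v-35:v+25,u-40:u+40,::-1],(640,480)))
s=bot.read_state();print(s["tool_pos"],s["wrist_force"],s["torque"])
q=P[v-15:v+15,u-15:u+15].reshape(-1,3);q=q[np.linalg.norm(q[:,:2]-[.537,.26],axis=1)<.026]
print(np.histogram(q[:,2],bins=np.arange(.04,.13,.003)))
E
```

```text
225 156
[0.5367286  0.26105201 0.27049827] [-0.80999401  3.19669227  5.86868979] [ 0.53542555  0.17322333 -0.00760098]
(array([ 0,  0,  0,  0,  6, 23, 17,  1,  1,  2,  9, 20, 25, 12,  6, 10, 10,
       12,  8,  9,  6,  2,  4, 11,  4,  9,  9,  4, 13]), array([0.04 , 0.043, 0.046, 0.049, 0.052, 0.055, 0.058, 0.061, 0.064,
       0.067, 0.07 , 0.073, 0.076, 0.079, 0.082, 0.085, 0.088, 0.091,
       0.094, 0.097, 0.1  , 0.103, 0.106, 0.109, 0.112, 0.115, 0.118,
       0.121, 0.124, 0.127]))
```

View pics/press.png

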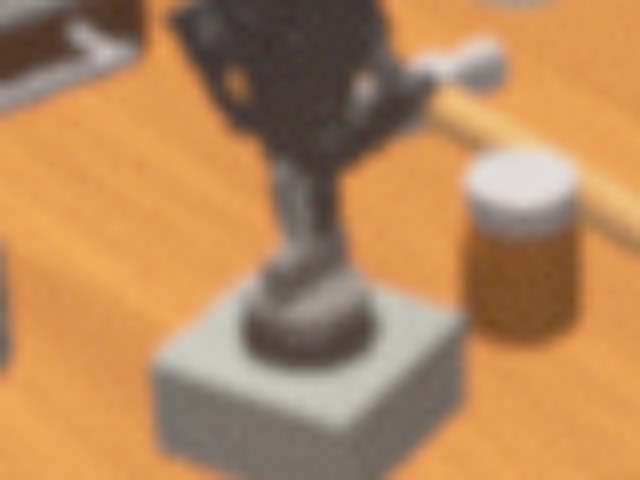

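The mushroom is down: cap top near 77 mm in the crop, tip 8 mm down, force about 6 N. Next, to the rest.

Call:
{"name": "drive_tool", "arguments": {
  "claw": [0,0,0,0,85,85,85,85],
  "slide": [
    [0,0,0.08],
    [0,0,0.16],
    [0,0,0.24],
    [0,0,0.26],
    [0,-0.08,0.26],
    [0,-0.16,0.26],
    [0,-0.24,0.26],
    [0,-0.25,0.26]
  ],
  "yaw": [0,0,0,0,-0.03,-0.06,-0.09,-0.12]
}}

```text
time: 3.48
tool_pos: [0.5357, 0.1305, 0.3987]
tcp_rot: [-0.206, -3.134, 0.008]
wrist_force: [-0.3, 0.2, -0.1]
width: 0.567
grip_force: 0.0
```

Call:
{"name": "drive_tool", "arguments": {
  "claw": [85,85,85,85,85,85,85,85],
  "slide": [
    [0,-0.6,0],
    [0,-0.6,0],
    [0,-0.6,0],
    [0,-0.6,0],
    [0,-0.6,0],
    [0,-0.6,0],
    [0,-0.6,0],
    [0,-0.6,0]
  ],
  "yaw": [-0.3,-0.3,-0.3,-0.3,-0.3,-0.3,-0.3,-0.3]
}}

```text
time: 4.15
tool_pos: [0.5353, -0.1701, 0.3987]
tcp_rot: [1.609, 2.697, -0.007]
wrist_force: [0.9, 0.1, -0.6]
width: 0.996
grip_force: 0.0
```

Call:
{"name": "drive_tool", "arguments": {
  "claw": [85,85,85,85,85,85,85,85],
  "slide": [
    [-0.061,-0.19,0],
    [-0.061,-0.19,0],
    [-0.061,-0.19,0],
    [-0.061,-0.19,-0.07],
    [-0.061,-0.19,-0.14],
    [-0.061,-0.19,-0.14],
    [-0.061,-0.19,-0.14],
    [-0.061,-0.19,-0.14]
  ],
  "yaw": [-0.035,-0.035,-0.035,-0.035,-0.035,-0.035,-0.035,-0.035]
}}

```text
time: 4.82
tool_pos: [0.5059, -0.2595, 0.3303]
tcp_rot: [1.742, 2.614, -0.001]
wrist_force: [0.3, -0.3, 0.4]
width: 0.996
grip_force: 0.0
```

```bash
cat > st.py <<'E'
from m import *
from scipy.spatial.transform import Rotation as Ro
for i in range(1):
    s=bot.read_state();M=Ro.from_rotvec(s["tcp_rot"]).as_matrix()
    print(s["time"],s["tool_pos"].round(4),"yawy",np.degrees(np.arctan2(M[1,1],M[0,1])).round(2),"z",M[:,2].round(4),"q",s["q"].round(3),s["wrist_force"].round(1),s["width"],s["grip_force"])
E
python3 st.py
```

```text
4.8167 [ 0.5059 -0.2595  0.3303] yawy 22.65 z [-2.e-04 -5.e-04 -1.e+00] q [-5.180e-01  1.230e-01  1.914e+00 -1.000e-03  1.105e+00 -9.130e-01] [ 0.3 -0.3  0.4] 0.9963577890232407 0.0
```

Call:
{"name": "drive_tool", "arguments": {
  "claw": [85,85,85,85,85,85,85,85],
  "slide": [
    [0,0,-0.03],
    [0,0,-0.06],
    [0,0,-0.085],
    [0,0,-0.104],
    [0,0,-0.104],
    [0,0,-0.104],
    [0,0,-0.104],
    [0,0,-0.104]
  ],
  "yaw": [0,0,0,0,0,0,0,0]
}}

```text
time: 5.48
tool_pos: [0.5062, -0.2595, 0.2788]
tcp_rot: [1.741, 2.613, 0.0]
wrist_force: [0.8, -0.3, 0.4]
width: 0.999
grip_force: 0.0
```

Call:
{"name": "drive_tool", "arguments": {
  "claw": [40,30,20,10,10,10,10,10],
  "slide": [
    [0,0,0],
    [0,0,0],
    [0,0,0],
    [0,0,0],
    [0,0,0],
    [0,0,0],
    [0,0,0],
    [0,0,0]
  ],
  "yaw": [0,0,0,0,0,0,0,0],
  "newtons": 60
}}

```text
time: 6.15
tool_pos: [0.5058, -0.2594, 0.2778]
tcp_rot: [1.742, 2.614, -0.0]
wrist_force: [1.0, 0.2, 1.4]
width: 0.198
grip_force: 59.2
```

```bash
python3 st.py
```

```text
6.15 [ 0.5058 -0.2594  0.2778] yawy 22.63 z [ 3.e-04 -2.e-04 -1.e+00] q [-0.518  0.176  1.958 -0.     1.007 -0.913] [1.  0.2 1.4] 0.19816276768625882 59.16562557220459
```

Call:
{"name": "drive_tool", "arguments": {
  "claw": [10,10,10,10,10,10,10,10],
  "slide": [
    [0,0,0.01],
    [0,0,0.03],
    [0,0,0.06],
    [0,0,0.1],
    [0,0,0.15],
    [0,0,0.18],
    [0,0,0.18],
    [0,0,0.18]
  ],
  "yaw": [0,0,0,0,0,0,0,0]
}}

```text
time: 6.82
tool_pos: [0.5058, -0.2593, 0.3687]
tcp_rot: [1.741, 2.612, 0.0]
wrist_force: [-0.1, 0.2, -4.5]
width: 0.198
grip_force: 59.0
```

Call:
{"name": "drive_tool", "arguments": {
  "claw": [10,10,10,10,10,10,10,10],
  "slide": [
    [0.01,0.05,0],
    [0.025,0.11,0],
    [0.04,0.17,0],
    [0.055,0.23,0],
    [0.07,0.29,0],
    [0.08,0.35,0],
    [0.09,0.4,0],
    [0.0995,0.431,0]
  ],
  "yaw": [-0.017,-0.034,-0.051,-0.068,-0.085,-0.102,-0.12,-0.137]
}}

```text
time: 7.48
tool_pos: [0.5545, -0.0411, 0.3651]
tcp_rot: [-2.258, -2.177, 0.003]
wrist_force: [-0.2, -0.1, -4.0]
width: 0.201
grip_force: 59.1
```

Call:
{"name": "drive_tool", "arguments": {
  "claw": [10,10,10,10],
  "slide": [
    [0,0,0],
    [0,0,0],
    [0,0,0],
    [0,0,0]
  ],
  "yaw": [0,0,0,0]
}}

```text
time: 7.82
tool_pos: [0.5549, -0.0445, 0.3666]
tcp_rot: [-2.26, -2.181, 0.002]
wrist_force: [-0.0, -0.2, -3.7]
width: 0.199
grip_force: 59.2
```

```bash
python3 st.py;python3 - <<'E'
from m import *
c=bot.read_camera("side");P=cloud(c)
v,u=np.unravel_index((np.where(c["depth"]>0,np.linalg.norm(P-[.5555,-.0437,.15],axis=-1),9)).argmin(),c["depth"].shape)
cv2.imwrite("pics/hold.png",cv2.resize(c["color"][v-60:v+60,u-80:u+80,::-1],(800,600)))
q=P[v-60:v+60,u-80:u+80].reshape(-1,3)
q=q[np.linalg.norm(q[:,:2]-[.5555,-.0437],axis=1)<.045]
b=zs(q,.115,.172);t=np.radians(-2.1);ex=np.array([np.cos(t),np.sin(t)]);ey=np.array([-ex[1],ex[0]])
o=b[:,:2]-[.5555,-.0437]
print(len(b),"x",np.percentile(o@ex,[2,20,50,80,98])*1e3,"y",np.percentile(o@ey,[1,3,50,97,99])*1e3,"foot z",np.percentile(zs(q,.07,.2)[:,2],[0,1,2]))
# plane fit on blade near face
n=b-b.mean(0);print(np.linalg.svd(n,full_matrices=False)[2][2])
E
```

```text
7.8167 [ 0.5549 -0.0445  0.3666] yawy -2.04 z [-2.e-03 -2.e-04 -1.e+00] q [-0.125  0.069  1.901 -0.     1.173 -0.089] [-0.  -0.2 -3.7] 0.1993289389658783 59.15327310562134
258 x [-5.56487836 -4.07730716 -2.7381661  -1.68787485  0.87699311] y [-32.61528185 -31.58433617  -4.6426989   26.96171311  29.98408317] foot z [0.10391803 0.10618085 0.10702209]
[-0.99961407  0.02771812 -0.00185016]
```

View pics/hold.png

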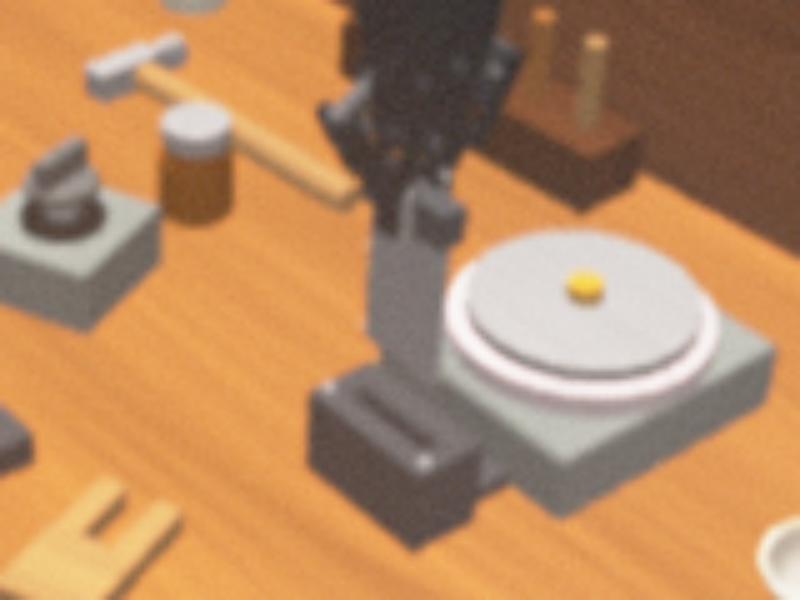

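Call:
{"name": "drive_tool", "arguments": {
  "claw": [10,10,10,10,10,10,10,10],
  "slide": [
    [0.0005,0.001,-0.03],
    [0.0005,0.001,-0.06],
    [0.0005,0.001,-0.076],
    [0.0005,0.001,-0.086],
    [0.0005,0.001,-0.092],
    [0.0005,0.001,-0.098],
    [0.0005,0.001,-0.1],
    [0.0005,0.001,-0.1]
  ],
  "yaw": [0,0,0,0,0,0,0,0]
}}

```text
time: 8.53
tool_pos: [0.5558, -0.0434, 0.318]
tcp_rot: [2.26, 2.181, 0.001]
wrist_force: [-0.5, -0.1, -3.6]
width: 0.202
grip_force: 59.0
```

```bash
python3 st.py
```

```text
8.5333 [ 0.5558 -0.0434  0.318 ] yawy -2.03 z [ 5.e-04 -0.e+00 -1.e+00] q [-0.123  0.114  1.948  0.     1.079 -0.087] [-0.5 -0.1 -3.6] 0.2018804128182269 59.00115787982941
```

Call:
{"name": "drive_tool", "arguments": {
  "claw": [10,10,10,10,10,10,10,10],
  "slide": [
    [0,0,-0.006],
    [0,0,-0.012],
    [0,0,-0.018],
    [0,0,-0.024],
    [0,0,-0.03],
    [0,0,-0.036],
    [0,0,-0.04],
    [0,0,-0.04]
  ],
  "yaw": [0,0,0,0,0,0,0,0]
}}

```text
time: 9.2
tool_pos: [0.5554, -0.0432, 0.2969]
tcp_rot: [-2.26, -2.181, 0.001]
wrist_force: [-0.7, 0.1, -3.5]
width: 0.198
grip_force: 59.1
```

Call:
{"name": "drive_tool", "arguments": {
  "claw": [10,10,10,10,10,10,10,10],
  "slide": [
    [0,0,-0.006],
    [0,0,-0.012],
    [0,0,-0.017],
    [0,0,-0.02],
    [0,0,-0.022],
    [0,0,-0.024],
    [0,0,-0.024],
    [0,0,-0.024]
  ],
  "yaw": [0,0,0,0,0,0,0,0]
}}

```text
time: 9.87
tool_pos: [0.5557, -0.0433, 0.2857]
tcp_rot: [2.26, 2.182, 0.0]
wrist_force: [-0.9, -0.1, -4.3]
width: 0.202
grip_force: 59.1
```

Call:
{"name": "drive_tool", "arguments": {
  "claw": [10,10,10,10],
  "slide": [
    [0,0,-0.001],
    [0,0,-0.002],
    [0,0,-0.003],
    [0,0,-0.003]
  ],
  "yaw": [0,0,0,0]
}}

```text
time: 10.2
tool_pos: [0.5556, -0.0433, 0.2841]
tcp_rot: [-2.26, -2.182, 0.0]
wrist_force: [0.0, -0.2, -4.5]
width: 0.2
grip_force: 59.1
```

Call:
{"name": "drive_tool", "arguments": {
  "claw": [10,10,10,10,10,10],
  "slide": [
    [0,0,-0.001],
    [0,0,-0.002],
    [0,0,-0.003],
    [0,0,-0.004],
    [0,0,-0.004],
    [0,0,-0.004]
  ],
  "yaw": [0,0,0,0,0,0]
}}

```text
time: 10.7
tool_pos: [0.5558, -0.0433, 0.2829]
tcp_rot: [2.26, 2.182, 0.0]
wrist_force: [-2.2, 1.0, 1.8]
width: 0.203
grip_force: 60.0
```

Call:
{"name": "drive_tool", "arguments": {
  "claw": [22,30,40,50,60,60,60,60],
  "slide": [
    [0,0,0],
    [0,0,0],
    [0,0,0],
    [0,0,0],
    [0,0,0],
    [0,0,0],
    [0,0,0],
    [0,0,0]
  ],
  "yaw": [0,0,0,0,0,0,0,0]
}}

```text
time: 11.37
tool_pos: [0.5557, -0.0433, 0.2822]
tcp_rot: [2.26, 2.182, 0.0]
wrist_force: [-0.0, 0.5, -0.7]
width: 0.705
grip_force: 0.0
```

Call:
{"name": "drive_tool", "arguments": {
  "claw": [60,60,60,60,60,60,60,60],
  "slide": [
    [0,0,0.03],
    [0,0,0.08],
    [0,0,0.15],
    [0,0,0.22],
    [-0.02,0.05,0.22],
    [-0.04,0.12,0.22],
    [-0.04,0.2,0.22],
    [-0.04,0.28,0.22]
  ],
  "yaw": [0,0,0,0,0.03,0.06,0.09,0.12]
}}

```text
time: 12.03
tool_pos: [0.5351, 0.0976, 0.3929]
tcp_rot: [1.807, 2.568, 0.001]
wrist_force: [0.6, 0.1, 0.2]
width: 0.703
grip_force: 0.0
```

```bash
python3 st.py;python3 - <<'E'
from m import *
c=bot.read_camera("top");P=cloud(c)
q=P.reshape(-1,3)
def near(x,y,r):return q[np.linalg.norm(q[:,:2]-[x,y],axis=1)<r]
rect(zs(near(.5555,-.0437,.05),.13,.16),"restbar")
b=zs(near(.537,.26,.05),.097,.115)
if len(b)>10: rect(b,"wing")
E
```

```text
12.0333 [0.5351 0.0976 0.3929] yawy 19.73 z [ 1.3e-03  2.0e-04 -1.0e+00] q [ 0.135  0.024  1.899 -0.     1.218 -0.21 ] [0.6 0.1 0.2] 0.7029219236056145 0.0
restbar 211 rectc [557.3 -43.1] [68.6 18.8] mean [556.9 -43.2] z 139.8 long-axis deg 88.3 rect ang 87.5
wing 109 rectc [537.  259.6] [45.  15.5] mean [536.8 259.4] z 104.7 long-axis deg 14.3 rect ang 17.2
```

Call:
{"name": "drive_tool", "arguments": {
  "claw": [60,60,60,60,60,60,60,60],
  "slide": [
    [0.004,0.08,0],
    [0.004,0.16,0],
    [0.004,0.24,0],
    [0.004,0.324,0],
    [0.004,0.324,0],
    [0.004,0.324,0],
    [0.004,0.324,0],
    [0.004,0.324,0]
  ],
  "yaw": [0.3,0.3,0.3,0.3,0.3,0.3,0.3,0.3]
}}

```text
time: 12.75
tool_pos: [0.5376, 0.2592, 0.3919]
tcp_rot: [-0.438, -3.11, 0.001]
wrist_force: [0.1, 0.8, 0.1]
width: 0.704
grip_force: 0.0
```

Call:
{"name": "drive_tool", "arguments": {
  "claw": [60,60,60,60,60,60,60,60],
  "slide": [
    [0,0,-0.06],
    [0,0,-0.12],
    [0,0,-0.12],
    [0,0,-0.12],
    [0,0,-0.12],
    [0,0,-0.12],
    [0,0,-0.12],
    [0,0,-0.12]
  ],
  "yaw": [0.171,0.171,0.171,0.171,0.171,0.171,0.171,0.171]
}}

```text
time: 13.42
tool_pos: [0.5378, 0.2587, 0.3323]
tcp_rot: [-0.39, 3.117, 0.0]
wrist_force: [-0.4, -0.2, 0.3]
width: 0.705
grip_force: 0.0
```

```bash
python3 st.py
```

```text
13.4167 [0.5378 0.2587 0.3323] yawy 104.27 z [ 2.e-04  1.e-04 -1.e+00] q [ 0.407  0.173  1.852 -0.     1.117 -1.413] [-0.4 -0.2  0.3] 0.7050993790563604 0.0
```

Call:
{"name": "drive_tool", "arguments": {
  "claw": [60,60,60,60,60,60,60,60],
  "slide": [
    [-0.001,0.002,-0.04],
    [-0.001,0.002,-0.08],
    [-0.001,0.002,-0.11],
    [-0.001,0.002,-0.125],
    [-0.001,0.002,-0.134],
    [-0.001,0.002,-0.134],
    [-0.001,0.002,-0.134],
    [-0.001,0.002,-0.134]
  ],
  "yaw": [0,0,0,0,0,0,0,0]
}}

```text
time: 14.08
tool_pos: [0.5378, 0.26, 0.2665]
tcp_rot: [-0.392, 3.115, 0.001]
wrist_force: [-0.7, 0.3, 0.0]
width: 0.701
grip_force: 0.0
```

Call:
{"name": "drive_tool", "arguments": {
  "claw": [40,30,20,12,8,8,8,8],
  "slide": [
    [0,0,0],
    [0,0,0],
    [0,0,0],
    [0,0,0],
    [0,0,0],
    [0,0,0],
    [0,0,0],
    [0,0,0]
  ],
  "yaw": [0,0,0,0,0,0,0,0],
  "newtons": 30
}}

```text
time: 14.75
tool_pos: [0.5371, 0.2609, 0.266]
tcp_rot: [-0.392, 3.116, 0.004]
wrist_force: [-1.3, 4.9, 2.1]
width: 0.148
grip_force: 30.7
```

```bash
python3 st.py
```

```text
14.75 [0.5371 0.2609 0.266 ] yawy 104.34 z [ 6.0e-04  2.8e-03 -1.0e+00] q [ 0.41   0.24   1.905  0.003  0.995 -1.413] [-1.3  4.9  2.1] 0.1477063295952141 30.670525431632996
```

Call:
{"name": "drive_tool", "arguments": {
  "claw": [8,8,8,8,8,8,8,8],
  "slide": [
    [0,-0.001,0],
    [0,-0.001,0],
    [0,-0.001,0],
    [0,-0.001,0],
    [0,-0.001,0],
    [0,-0.001,0],
    [0,-0.001,0],
    [0,-0.001,0]
  ],
  "yaw": [-0.03,-0.06,-0.095,-0.13,-0.165,-0.2,-0.235,-0.265]
}}

```text
time: 15.42
tool_pos: [0.5368, 0.26, 0.2657]
tcp_rot: [-0.909, -3.006, -0.002]
wrist_force: [-2.0, 2.6, 2.1]
width: 0.154
grip_force: 30.7
```

Call:
{"name": "drive_tool", "arguments": {
  "claw": [8,8,8,8,8,8,8,8],
  "slide": [
    [0,0,0],
    [0,0,0],
    [0,0,0],
    [0,0,0],
    [0,0,0],
    [0,0,0],
    [0,0,0],
    [0,0,0]
  ],
  "yaw": [-0.02,-0.04,-0.055,-0.065,-0.072,-0.078,-0.078,-0.078]
}}

```text
time: 16.08
tool_pos: [0.5367, 0.2597, 0.2652]
tcp_rot: [-1.262, -2.875, -0.001]
wrist_force: [-3.8, 4.3, 2.0]
width: 0.152
grip_force: 30.7
```

```bash
python3 st.py; python3 -c "
from h import *
print(bot.read_state()['torque'])"
```

```text
16.0833 [0.5367 0.2597 0.2652] yawy 42.6 z [-0.0012  0.001  -1.    ] q [ 0.409  0.24   1.907  0.002  0.995 -0.336] [-3.8  4.3  2. ] 0.15161722539110417 30.710309743881226
[0.58574984 0.7461498  0.03410509]
```

Call:
{"name": "drive_tool", "arguments": {
  "claw": [20,30,40,50,60,60,60,60],
  "slide": [
    [0,0,0],
    [0,0,0],
    [0,0,0],
    [0,0,0],
    [0,0,0],
    [0,0,0],
    [0,0,0],
    [0,0,0]
  ],
  "yaw": [0,0,0,0,0,0,0,0]
}}

```text
time: 16.75
tool_pos: [0.5372, 0.2592, 0.2652]
tcp_rot: [1.262, 2.877, -0.0]
wrist_force: [-1.0, -0.3, 0.1]
width: 0.705
grip_force: 0.0
```

Call:
{"name": "drive_tool", "arguments": {
  "claw": [60,60,60,60,60,60,60,60],
  "slide": [
    [0,0,0.04],
    [0,0,0.1],
    [0,0,0.18],
    [0,0,0.26],
    [-0.06,0.05,0.26],
    [-0.12,0.1,0.26],
    [-0.18,0.16,0.26],
    [-0.18,0.2,0.26]
  ],
  "yaw": [0,0,0,0,0,0,0,0]
}}

```text
time: 17.42
tool_pos: [0.4431, 0.3605, 0.3956]
tcp_rot: [-1.26, -2.875, 0.0]
wrist_force: [0.1, -0.9, -0.8]
width: 0.7
grip_force: 0.0
```

Call:
{"name": "drive_tool", "arguments": {
  "claw": [60,60,60,60],
  "slide": [
    [-0.04,0.06,0],
    [-0.08,0.12,0],
    [-0.08,0.12,0],
    [-0.08,0.12,0]
  ],
  "yaw": [0,0,0,0]
}}

```text
time: 17.75
tool_pos: [0.4059, 0.4206, 0.3951]
tcp_rot: [1.257, 2.879, -0.0]
wrist_force: [0.3, -0.7, -0.2]
width: 0.707
grip_force: 0.0
```

```bash
python3 st.py;python3 - <<'E'
from m import *
c=bot.read_camera("top");P=cloud(c);cv2.imwrite("pics/end.png",cv2.resize(c["color"][:,:,::-1],(800,600)))
q=P.reshape(-1,3)
def near(x,y,r):return q[np.linalg.norm(q[:,:2]-[x,y],axis=1)<r]
rect(zs(near(.5555,-.0437,.05),.13,.16),"restbar")
rect(zs(near(.537,.26,.05),.097,.115),"wing")
E
```

```text
17.75 [0.4059 0.4206 0.3951] yawy 42.82 z [ 0.e+00 -1.e-04 -1.e+00] q [ 0.761  0.1    1.813 -0.     1.228  0.013] [ 0.3 -0.7 -0.2] 0.7065390031633889 0.0
restbar 218 rectc [557.3 -43.2] [68.9 18.5] mean [556.8 -43. ] z 139.7 long-axis deg 87.9 rect ang 87.7
wing 108 rectc [536.7 260.1] [15.7 46. ] mean [536.6 259.5] z 104.0 long-axis deg 132.2 rect ang 43.1
```

View pics/end.png

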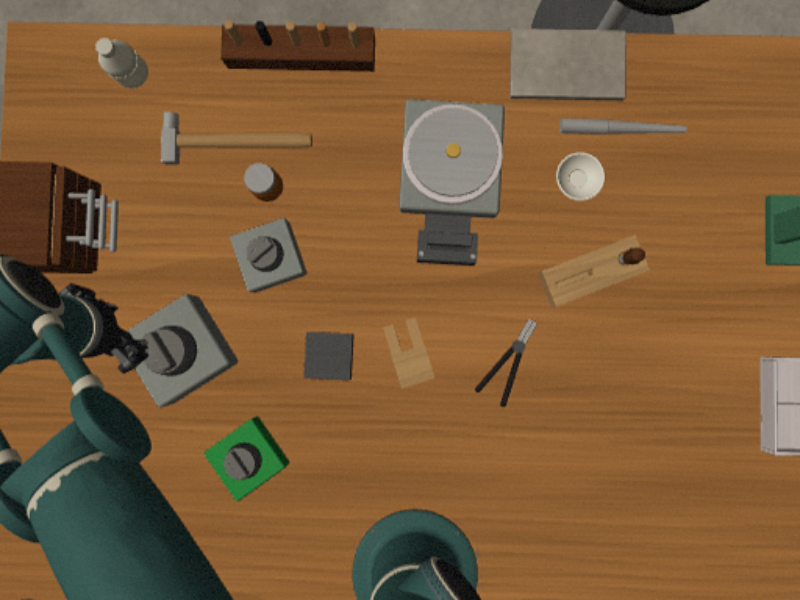

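The final view shows the rest in the bracket slot at (447,240) with its top at 140 mm. The wing at (264,252) is turned about 1.19 rad and is back up. The bystanders are where they were, and the gripper touches nothing.

```bash
python3 -c "
from workcell import bot
print(bot.finish_job())"
```

```text
the job is handed in; nothing more can be done
None
```

I pushed the stop down, lowered the rest fully home in the bracket slot, turned the stop's wing clockwise to about 1.19 of its 1.2 rad, and handed the job in; no verdict came back.

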